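Turn the stirrer up four clicks

TASK

Turn the magnetic stirrer's speed dial up by exactly four clicks (clockwise seen from above) from where it stands, by pushing its orange finger lug round gently with closed fingertips; do not pinch the lug and do not go past the fourth click. Leave the dial resting in that click and draw the hand away, with the beaker on the plate, the brown bottle and the tape roll left where they stand.

Things in the scene. Friction and masses are not known exactly. Their poses are not given: they have to be found in the camera images.
- stirrer: Magnetic stirrer, fixed, grey box 250 (x) x 140 (y) x 42 mm high. Origin: centre of its underside, on the worktop; z up; x points from the dial end (nearer the robot) to the white round plate (centre x = +55 mm, top z = 47 mm). Dial's upright axis at x = -70 mm, y = 0.
- speed_dial: Black click-stop dial, 84 mm across. Origin on its axis, 42 mm above the worktop; disc top 14 mm above that. z up; x points to the lug and turns with it. Clicks are 30 degrees apart, marked by ten white ticks on the ring round it; it starts at rest at the second (one click from its lower stop). Up is clockwise from above. About 3 N at the lug moves it; past half way it snaps to the next click.
- dial_lug (a point): Centre of the top of the orange lug on the dial, 34 mm from the dial's axis, 84 mm above the worktop. The lug is an upright block, 16 mm along the radius, 10 mm in the direction of turning, 28 mm high above the disc. Let go before half way it falls back to the last click; pushed slowly, the dial does not coast past a click by itself.
- beaker: Clear empty beaker, 55 mm across, 66 mm high, standing loose near the middle of the stirrer's plate. Origin: centre of its underside.
- bottle_b: Brown bottle with black cap, 45 mm across, 85 mm high, loose on the worktop to the left of the stirrer. Origin: centre of its underside.
- tape_white: Roll of white tape, 66 mm across, 19 mm high, lying loose on the worktop to the right of the stirrer. Origin: centre of its underside.
Things that resemble listed ones, but are neither listed nor needed, are in the scene too. Of the things that look like the beaker, the smallest one is meant. Leave any purple look-alike of the tape_white alone.

How it is judged:
On the way:
1. the fingers push the dial (contact force between the fingers and speed_dial above 0.4 N), for 0.04 s.
At the end, for the whole second after the job is handed in: The dial rests four clicks (120 degrees, within 8) clockwise of where it started, so the lug's top has moved 56.4 to 61.1 mm in a straight line from its start and the dial turns slower than 0.1 rad/s; beaker, bottle and tape roll stand upright within 0.2 rad and within 12 mm of where they stood (distance of dial_lug from where it was at the start of the episode between 0.0564 and 0.0611 m and angular speed of speed_dial below 0.1 rad/s and distance of each of beaker, bottle_b, tape_white from where it was at the start of the episode below 0.012 m and angle between each of beaker, bottle_b, tape_white's own z axis and vertical below 0.2 rad); the robot touches nothing.
It fails at once if the dial is turned past the fourth click (more than 138 degrees from its start) (distance of dial_lug from where it was at the start of the episode above 0.0635 m).
It fails at once if the dial or lug is pinched or pressed with more than 20 N (contact force between the fingers and speed_dial above 20 N).
It fails at once if the beaker, the bottle or the tape roll is shifted more than 12 mm or lifted (distance of any of beaker, bottle_b, tape_white from where it was at the start of the episode above 0.012 m).
It also fails if it takes over 45 s, if anything falls off the work surface, if the arm or the gripper's body presses on something with over 40 N, if the wrist force passes 120 N, or if a joint passes its speed limit or range.

ROBOT

A 6-joint arm with a two-finger parallel gripper is mounted at the origin on a cart in front of the work surface, level with it; the furniture and walls round the work are solid. World frame = base frame: x ahead of the robot, y to its left, z up, the work surface at z = 0. Lengths are in m, angles in rad, forces in N, time in s.
With the tool pointing down it reaches from about 0.35 to 0.775 m from the base axis. Payload 5.5 kg.
Tool frame: the origin (TCP) lies midway between the tips of the shut fingers; the grasp point (between the pads) lies 19 mm behind it; z points along the fingers, y is the line along which they close (so a half turn about z gives the same grasp; the last joint's range is limited). The gripper opens to 85 mm and grips with 20 to 120 N. Pads are 22 mm wide; open, the fingers measure 114 mm over their backs; the gripper's body (76 mm by 85 mm) begins 54 mm behind the grasp point. The pads swing forward as they close: fully open they stand 13 mm farther back than shut.
Start: joints at [1.169, 0.313, 0.046, 1.304, 0, 1.431], TCP at [0.149, 0.555, 0.231] pointing down, gripper open.
Joint ranges: [-2.76, 2.76], [-0.86, 1.69], [-1.03, 1.26], [-2.2, 2.34], [-1.47, 1.5], [-3.14, 3.14]. Speed limits (rad/s): [2.57, 2.57, 3.14, 3.14, 3.14, 3.14].

INTERFACE

Orientations are given as a unit quaternion [w, x, y, z].
In Python, from workcell import telemetry, imaging, env gives the robot as it stands. The module is installed in compiled form; this text tells all that it offers.
- The arm moves only by the tool step_arm, never from a script. Its argument "moves" is a list of rows, each a list of 3 entries, a list of its own where there are three numbers: the shift along the tool's x, y, z in mm, then the turn, a rotation vector about the tool's x, y, z in rad, then the finger opening in mm, from 0 to 85.4. A call has 1 to 8 rows; each row is the pose to reach, as a shift and turn from the pose commanded when the call began, along the tool's axes at that moment; what a row does not reach only later rows make up. A row lasts 1/12 s, in which the tool goes at most 41.7 mm and 7.16 degrees, less where a joint would pass 70% of its speed; a pose out of reach is approached as far as the arm can. A call with a gripper value outside its range is refused whole. The fingers move at their own pace and stop on an object; "grip_force" is the grip in N (left out, the last holds). Time passes only in rows, so rows that repeat a pose let the fingers close. It gives the time, the measured TCP pose, the force, the opening and the grip force at its end, in the units of the state.
- telemetry.get_state(): the state, without advancing time (a new reading comes with each control period).
- imaging.read_camera(name): name is "scene" or "top" or "wrist"; returns the picture (400x640x3 uint8, red, green, blue); there is no depth.
- imaging.camera_params(name): a dict with "camera_matrix" (3x3 intrinsics, pixels), "pose" (4x4, takes a point from camera to world coordinates). Camera axes: x right, y up, looking along -z (the intrinsics and any distortion apply to the point x, -y, -z); pixel columns grow to the right and rows downward; lengths in m; the calibration is good to about 2 mm. A picture is of the moment at which its call begins: read the wrist's pose just before it. camera_params takes no time and is no camera call; for the wrist camera it gives the pose at the moment of the call.
- env.hand_in(): hands the job in; it is judged then, once.
The state is a dict: "clock": time; "joint_pos": joint angles; "qvel": joint speeds; "tau": joint torques, N m; "tcp_pos": TCP position; "orientation": TCP orientation; "wrist_force": force on the tool from outside, world axes, zero at the start; "ft_torque": the same for the moment, N m; "finger_gap": finger opening in m; "grip_force": force on a finger pad.
Only numpy, scipy, OpenCV 4.12 (cv2) and the standard library are available. Lean on these libraries where they do the work, as an engineer would, in place of code of your own. Each camera call takes 0.05 s, during which the arm holds its last target. There are 200 camera calls.

## Working session

There is one attempt and no reset: what is moved stays moved. The work goes in short steps, Python scripts to look and compute and a tool call to move; the robot and the scene stay as the last step left them, time stands still between calls to the robot, and variables do not carry over. Pictures are saved under pics/ and viewed, at most 10 in all, crops included, and the job is handed in when it is done.

Besides the shell and the picture viewer there is one more tool, called after ">>>" as a command line: name --argument value ..., lists and objects as JSON in quotes. step_arm: Moves the arm, as the interface text tells. Its arguments: {"type":"object","properties":{"moves":{"type":"array"},"grip_force":{"type":"number"}},"required":["moves"]}

```bash
mkdir -p pics
python3 - <<'E'
from workcell import telemetry, imaging, env
import cv2
for n in("top","scene"):
    cv2.imwrite(f"pics/{n}0.png",imaging.read_camera(n)[:,:,::-1])
    p=imaging.camera_params(n);print(n,p["camera_matrix"],p["pose"],[k for k in p])
s=telemetry.get_state();print(s["clock"],s["tcp_pos"],s["orientation"],s["finger_gap"])
E
```

```text
top [[491.01937679   0.         314.39867757]
 [  0.         491.01937679 195.66293827]
 [  0.           0.           1.        ]] [[ 0.0258434   0.98668402 -0.1605826   0.45209953]
 [-0.99963944  0.02433607 -0.01134666  0.11464326]
 [-0.00728762  0.16081794  0.98695718  1.22720459]
 [ 0.          0.          0.          1.        ]] ['camera_matrix', 'pose']
scene [[417.39167709   0.         319.75755926]
 [  0.         417.39167709 196.05815071]
 [  0.           0.           1.        ]] [[ 0.82448536  0.41805093 -0.38138867  0.2814263 ]
 [-0.56561616  0.58810139 -0.57811341 -0.36906775]
 [-0.01738564  0.69236563  0.72133735  0.71582477]
 [ 0.          0.          0.          1.        ]] ['camera_matrix', 'pose']
0.1 [0.14863386 0.55499808 0.23050866] [-2.13813532e-04  1.30502897e-01  9.91447602e-01 -7.75667292e-04] 0.08507900856829739
```

View pics/top0.png

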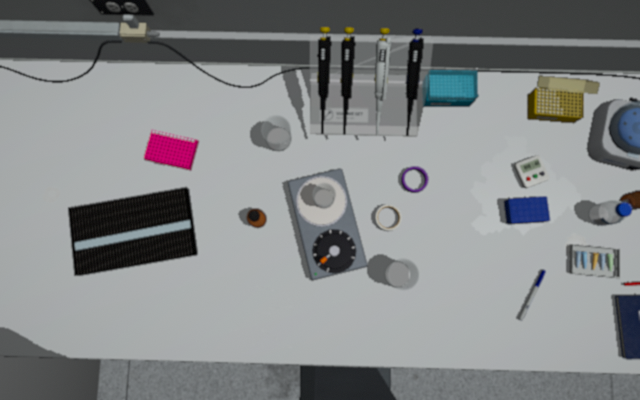

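View pics/scene0.png

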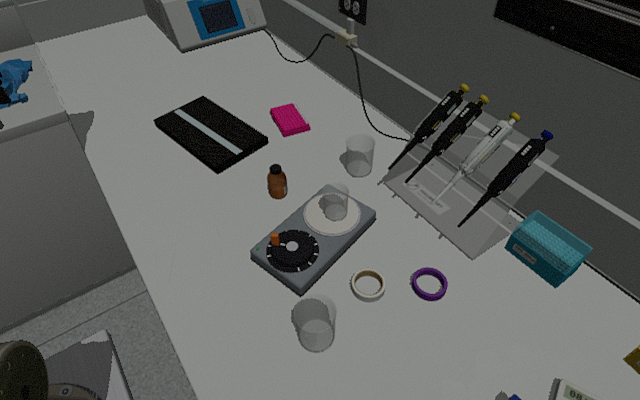

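Top view: the stirrer has its dial at about (333,251), the orange lug at (324,260) and the plate at (322,200). The beaker candidates are (323,195), small and on the plate, so that is the one meant, plus look-alikes at (275,133) and (400,272). The white tape is at (386,217), the purple look-alike at (414,180) and the bottle at (257,217). There is only one dial. Next I'll measure it and check with a close crop.

```bash
cat > h.py <<'E'
import numpy as np,cv2
from workcell import telemetry, imaging
def ray(p,uv,z):
    K=p["camera_matrix"];T=np.array(p["pose"]);d=np.linalg.inv(K)@[uv[0],uv[1],1];d=T[:3,:3]@[d[0],-d[1],-d[2]]
    o=T[:3,3];return (o+d*(z-o[2])/d[2])
def proj(p,X):
    T=np.array(p["pose"]);c=T[:3,:3].T@(np.array(X)-T[:3,3]);q=p["camera_matrix"]@[c[0],-c[1],-c[2]];return q[:2]/q[2]
def orange(im):
    h=cv2.cvtColor(im,cv2.COLOR_RGB2HSV);return cv2.inRange(h,(5,170,120),(20,255,255))
E
python3 - <<'E'
from h import *
for n,c in(("top",(280,160,100,130)),("scene",(240,180,150,120))):
    im=imaging.read_camera(n);p=imaging.camera_params(n)
    m=orange(im);x,y,w,h=c
    mm=np.zeros_like(m);mm[y:y+h,x:x+w]=m[y:y+h,x:x+w]
    v,u=np.nonzero(mm);print(n,"lug px",u.mean(),v.mean(),len(u),u.min(),u.max(),v.min(),v.max(),"at z.08",ray(p,(u.mean(),v.mean()),.08))
    g=im.max(2);b=((g<50)).astype(np.uint8);b[:y]=0;b[y+h:]=0;b[:,:x]=0;b[:,x+w:]=0
    k,l,s,_=cv2.connectedComponentsWithStats(b)
    i=1+np.argmax(s[1:,4]);cs,_=cv2.findContours((l==i).astype(np.uint8),0,1)
    hull=cv2.convexHull(max(cs,key=cv2.contourArea));e=cv2.fitEllipse(hull);print("dial",s[i],e,ray(p,e[0],.056))
    w2=((im.min(2)>150)).astype(np.uint8);
    if n=="top":
        w2[:172]=0;w2[228:]=0;w2[:,:294]=0;w2[:,350:]=0
        k,l,s,_=cv2.connectedComponentsWithStats(w2);i=1+np.argmax(s[1:,4]);cs,_=cv2.findContours((l==i).astype(np.uint8),0,1)
        e=cv2.fitEllipse(cv2.convexHull(max(cs,key=cv2.contourArea)));print("plate",s[i],e,ray(p,e[0],.047))
    cr=cv2.resize(im[y:y+h,x:x+w],None,fx=4,fy=4,interpolation=2);cv2.imwrite(f"pics/{n}c.png",cr[:,:,::-1])
E
```

```text
top lug px 323.42857142857144 259.67857142857144 28 321 326 257 262 at z.08 [0.48899574 0.10302441 0.08      ]
dial [ 313  230   42   42 1067] ((333.5999755859375, 250.86891174316406), (41.3171272277832, 41.738197326660156), 144.1971435546875) [0.51111741 0.07913356 0.056     ]
plate [ 297  177   50   49 1167] ((321.2554931640625, 200.81195068359375), (48.25835037231445, 49.1649055480957), 93.70094299316406) [0.63185763 0.11121996 0.047     ]
scene lug px 274.0 234.69565217391303 23 271 277 233 236 at z.08 [0.48616964 0.10620892 0.08      ]
dial [ 266  230   53   43 1505] ((292.09344482421875, 250.81588745117188), (42.250057220458984, 52.585693359375), 81.95066833496094) [0.50263695 0.06900167 0.056     ]
```

View pics/topc.png

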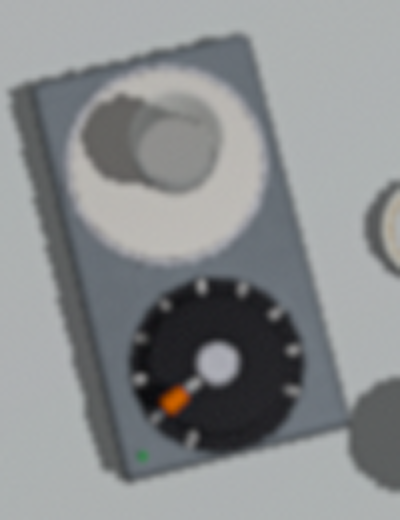

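The crop shows the lug at the second tick, lower left, about 135° in world. The stirrer's yaw is about 15°, so four clicks bring the lug to about 15°, pointing at the plate. The small beaker is on the plate. I'll push with the tool's -x face and turn the tool with the dial.

```bash
cat >> h.py <<'E'
from scipy.spatial.transform import Rotation as R
C=np.array([.512,.0787])
def state():
    s=telemetry.get_state();q=s["orientation"];return s,R.from_quat([q[1],q[2],q[3],q[0]])
def target(phi,gap,z,r=34,h=11):
    """finger pose behind the lug when lug at phi (deg); gap in mm; returns pos, rot (tool -x along push)"""
    a=np.radians(phi);t=np.array([np.sin(a),-np.cos(a)])
    p=C+(r*np.array([np.cos(a),np.sin(a)])-t*(5+h+gap))/1000
    x=np.array([-t[0],-t[1],0]);zz=np.array([0,0,-1.])
    return np.r_[p,z],R.from_matrix(np.c_[x,np.cross(zz,x),zz])
def rows(ts):
    s,R0=state();p0=np.array(s["tcp_pos"])
    print("t",round(s["clock"],2),"tcp",np.round(p0,4),"F",np.round(s["wrist_force"],2))
    for p,Rt in ts:
        print([np.round(R0.inv().apply(p-p0)*1000,1).tolist(),np.round((R0.inv()*Rt).as_rotvec(),3).tolist(),0])
E
python3 -c "
from h import *
rows([target(135,8,.2)])"
```

```text
t 0.2 tcp [0.1487 0.5551 0.2307] F [ 0.12  1.03 -0.2 ]
[[-432.8, -369.9, 31.1], [-0.001, -0.001, -1.047], 0]
```

>>> step_arm --moves '[[[-433,-370,31],[0,0,-1.047],0],[[-433,-370,31],[0,0,-1.047],0],[[-433,-370,31],[0,0,-1.047],0],[[-433,-370,31],[0,0,-1.047],0],[[-433,-370,31],[0,0,-1.047],0],[[-433,-370,31],[0,0,-1.047],0],[[-433,-370,31],[0,0,-1.047],0],[[-433,-370,31],[0,0,-1.047],0]]' --grip_force 40

```text
clock: 0.87
tcp_pos: [0.3185, 0.3097, 0.2152]
orientation: [0.0, -0.312, 0.95, 0.0]
wrist_force: [1.1, -0.0, 0.5]
finger_gap: 0.0
grip_force: 0.0
```

```bash
python3 -c "
from h import *
rows([target(135,8,.16)])"
```

```text
t 0.87 tcp [0.3185 0.3097 0.2152] F [ 1.11 -0.04  0.53]
[[9.9, -270.8, 55.2], [0.0, 0.0, -0.151], 0]
```

>>> step_arm --moves '[[[10,-271,45],[0,0,-0.151],0],[[10,-271,45],[0,0,-0.151],0],[[10,-271,45],[0,0,-0.151],0],[[10,-271,45],[0,0,-0.151],0],[[10,-271,45],[0,0,-0.151],0],[[10,-271,45],[0,0,-0.151],0],[[10,-271,45],[0,0,-0.151],0],[[10,-271,45],[0,0,-0.151],0]]'

```text
clock: 1.53
tcp_pos: [0.4722, 0.0819, 0.1692]
orientation: [0.0, -0.377, 0.926, -0.001]
wrist_force: [1.1, -0.6, 0.7]
finger_gap: 0.0
grip_force: 0.0
```

Run:
```python
from h import *
p=imaging.camera_params("wrist");im=imaging.read_camera("wrist")
m=orange(im);v,u=np.nonzero(m);print(len(u))
if len(u):print(u.mean(),v.mean(),u.min(),u.max(),v.min(),v.max(),ray(p,(u.mean(),v.mean()),.08))
print(p["pose"][:3,3])
cv2.imwrite("pics/w1.png",im[:,:,::-1])
rows([target(135,8,.062)])
```

```text
162
318.58641975308643 237.7530864197531 310 327 233 242 [0.48865258 0.1055297  0.08      ]
[0.41523784 0.02772158 0.31168647]
t 1.58 tcp [0.4704 0.0839 0.1694] F [-0.12  0.17 -0.37]
[[-1.8, 0.8, 107.4], [0.001, -0.001, -0.011], 0]
```

View pics/w1.png

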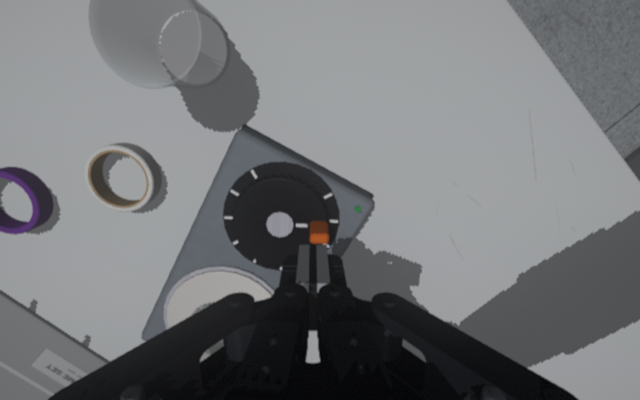

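Wrist view: the lug is at (319,238), the hub at (280,224), and the closed fingertips are behind the lug near (315,250). I'll cross-check the dial axis from the hub and then descend.

Run:
```python
from h import *
p=imaging.camera_params("wrist")
print(ray(p,(280,224),.057),ray(p,(280,224),.06))
print("tcp px",proj(p,state()[0]["tcp_pos"]), "lug->", proj(p,[.488,.1027,.084]), "hub",proj(p,[*C,.057]))
rows([target(135,8,.063)])
```

```text
[0.5081935  0.08240431 0.057     ] [0.50708235 0.08178155 0.06      ]
tcp px [311.09803801 260.93009284] lug-> [312.98028119 236.77283064] hub [273.89682714 224.13634643]
t 1.58 tcp [0.4704 0.0839 0.1694] F [-0.12  0.17 -0.37]
[[-1.8, 0.8, 106.4], [0.001, -0.001, -0.011], 0]
```

>>> step_arm --moves '[[[-1,1,35],[0,0,-0.01],0],[[-1,1,65],[0,0,-0.01],0],[[-1,1,85],[0,0,-0.01],0],[[-1,1,95],[0,0,-0.01],0],[[-1,1,102],[0,0,-0.01],0],[[-1,1,105],[0,0,-0.01],0],[[-1,1,105],[0,0,-0.01],0],[[-1,1,105],[0,0,-0.01],0]]'

```text
clock: 2.25
tcp_pos: [0.4702, 0.0881, 0.0663]
orientation: [0.001, -0.385, 0.923, -0.0]
wrist_force: [1.2, 0.3, 0.0]
finger_gap: 0.0002
grip_force: 0.0
```

```bash
sed -i 's/^C=.*/C=np.array([.511,.0797])/' h.py
python3 - <<'E'
from h import *
rows([target(135-a,g,.0635) for a,g in((0,4),(0,1),(0,-1),(4,0),(8,0),(12,0),(16,0),(20,0))])
E
```

```text
t 2.25 tcp [0.4702 0.0881 0.0663] F [1.2  0.27 0.01]
[[-3.0, -0.8, 2.8], [-0.001, 0.001, 0.005], 0]
[[-6.0, -0.8, 2.9], [-0.001, 0.001, 0.005], 0]
[[-8.0, -0.8, 2.9], [-0.001, 0.001, 0.005], 0]
[[-9.4, 0.2, 2.9], [-0.001, 0.001, 0.075], 0]
[[-11.9, 1.0, 2.9], [-0.001, 0.002, 0.145], 0]
[[-14.4, 1.7, 2.9], [-0.001, 0.002, 0.215], 0]
[[-17.0, 2.2, 2.9], [-0.001, 0.002, 0.284], 0]
[[-19.6, 2.5, 2.9], [-0.001, 0.002, 0.354], 0]
```

>>> step_arm --moves '[[[-2,-0.8,1],[0,0,0.005],0],[[-4,-0.8,2],[0,0,0.005],0],[[-6,-0.8,2],[0,0,0.005],0],[[-8,-0.8,2],[0,0,0.005],0],[[-9.4,0.2,2],[0,0,0.075],0],[[-10.5,0.5,2],[0,0,0.11],0],[[-11.9,1,2],[0,0,0.145],0],[[-11.9,1,2],[0,0,0.145],0]]'

```text
clock: 2.92
tcp_pos: [0.477, 0.0967, 0.0634]
orientation: [-0.0, -0.316, 0.949, -0.0]
wrist_force: [-1.5, -2.6, 1.3]
finger_gap: 0.0
grip_force: 0.9
```

```bash
cat > look.py <<'E'
from h import *
import sys
a=[]
for n,c in(("top",(280,160,100,130)),("scene",(240,180,150,120))):
    im=imaging.read_camera(n);p=imaging.camera_params(n);x,y,w,h=c
    v,u=np.nonzero(orange(im[y:y+h,x:x+w]))
    if len(u):
        q=ray(p,(u.mean()+x,v.mean()+y),.08)[:2]-C;print(n,len(u),"lug deg",np.degrees(np.arctan2(q[1],q[0])).round(1),"r",np.linalg.norm(q).round(4))
    else: print(n,"none")
f=float(sys.argv[1]);rows([target(f-3*i,0,.064) for i in range(9)])
E
python3 look.py 127
```

```text
top none
scene none
t 3.02 tcp [0.477  0.0967 0.0634] F [-0.69 -1.94  2.71]
[[-0.9, -0.1, -0.6], [-0.0, -0.0, 0.0], 0]
[[-2.7, 0.7, -0.6], [-0.0, -0.0, 0.052], 0]
[[-4.5, 1.4, -0.6], [-0.0, -0.0, 0.105], 0]
[[-6.4, 2.0, -0.6], [-0.0, -0.0, 0.157], 0]
[[-8.3, 2.5, -0.6], [-0.0, -0.0, 0.21], 0]
[[-10.2, 2.9, -0.6], [-0.0, -0.0, 0.262], 0]
[[-12.2, 3.2, -0.6], [-0.0, -0.0, 0.314], 0]
[[-14.2, 3.4, -0.6], [-0.0, -0.0, 0.367], 0]
[[-16.1, 3.5, -0.6], [-0.0, -0.0, 0.419], 0]
```

>>> step_arm --moves '[[[-2.7,0.7,-0.6],[0,0,0.052],0],[[-4.5,1.4,-0.6],[0,0,0.105],0],[[-6.4,2.0,-0.6],[0,0,0.157],0],[[-8.3,2.5,-0.6],[0,0,0.21],0],[[-10.2,2.9,-0.6],[0,0,0.262],0],[[-12.2,3.2,-0.6],[0,0,0.314],0],[[-14.2,3.4,-0.6],[0,0,0.367],0],[[-14.2,3.4,-0.6],[0,0,0.367],0]]'

```text
clock: 3.68
tcp_pos: [0.4868, 0.1085, 0.0639]
orientation: [0.0, -0.138, 0.99, 0.0]
wrist_force: [0.8, 0.1, 0.0]
finger_gap: 0.0002
grip_force: 0.0
```

```bash
sed -i 's/^for n,c in.*/for n,c in(("wrist",(0,0,640,400)),):/; s/u.mean()+x/u.mean()+x-6/' look.py; echo 'if len(sys.argv)>2: cv2.imwrite(sys.argv[2],im[:,:,::-1])'>>look.py
python3 look.py 106 pics/w2.png
```

```text
wrist none
t 3.73 tcp [0.4866 0.1084 0.0639] F [ 0.15 -0.27 -0.31]
[[0.4, -0.3, -0.1], [0.0, 0.001, 0.001], 0]
[[-1.4, 0.5, -0.1], [0.0, 0.001, 0.053], 0]
[[-3.2, 1.2, -0.1], [0.0, 0.001, 0.105], 0]
[[-5.1, 1.8, -0.1], [0.0, 0.001, 0.158], 0]
[[-7.0, 2.3, -0.1], [0.0, 0.001, 0.21], 0]
[[-8.9, 2.7, -0.1], [0.0, 0.001, 0.262], 0]
[[-10.9, 3.0, -0.1], [0.0, 0.001, 0.315], 0]
[[-12.8, 3.1, -0.1], [0.0, 0.001, 0.367], 0]
[[-14.8, 3.2, -0.1], [0.001, 0.0, 0.42], 0]
```

View pics/w2.png

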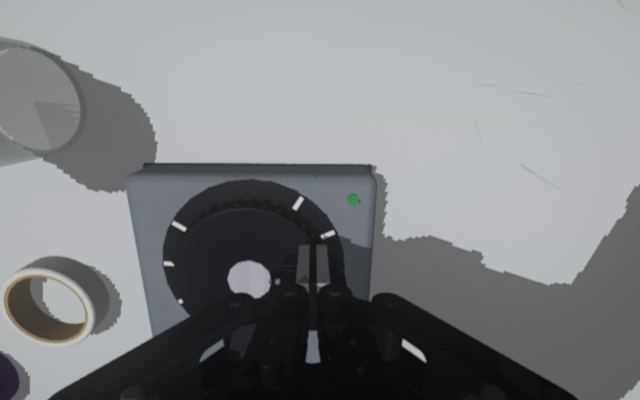

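The lug is hidden behind the fingers. The dial has snapped ahead into the first click, because the force has dropped to zero. Continuing.

>>> step_arm --moves '[[[-1.4,0.5,0],[0,0,0.053],0],[[-3.2,1.2,0],[0,0,0.105],0],[[-5.1,1.8,0],[0,0,0.158],0],[[-7.0,2.3,0],[0,0,0.21],0],[[-8.9,2.7,0],[0,0,0.262],0],[[-10.9,3.0,0],[0,0,0.315],0],[[-12.8,3.1,0],[0,0,0.367],0],[[-14.8,3.2,0],[0,0,0.42],0]]'

```text
clock: 4.4
tcp_pos: [0.4995, 0.1154, 0.0639]
orientation: [-0.0, 0.071, 0.997, 0.0]
wrist_force: [0.2, 0.2, -0.2]
finger_gap: 0.0003
grip_force: 0.0
```

```bash
python3 -c "
from h import *
rows([target(80-3*i,0,.064) for i in range(9)])"
```

```text
t 4.4 tcp [0.4995 0.1154 0.0639] F [ 0.21  0.23 -0.21]
[[-1.5, 0.8, -0.1], [0.0, -0.0, 0.032], 0]
[[-3.3, 1.5, -0.1], [0.0, -0.0, 0.085], 0]
[[-5.2, 2.1, -0.1], [0.0, -0.0, 0.137], 0]
[[-7.1, 2.7, -0.1], [0.0, -0.0, 0.189], 0]
[[-9.0, 3.1, -0.1], [0.0, -0.0, 0.242], 0]
[[-10.9, 3.4, -0.1], [0.0, -0.0, 0.294], 0]
[[-12.9, 3.7, -0.1], [0.0, -0.0, 0.346], 0]
[[-14.9, 3.8, -0.1], [0.0, -0.0, 0.399], 0]
[[-16.8, 3.8, -0.1], [0.0, -0.0, 0.451], 0]
```

Now at about 82° with zero force, so the dial is in the second click (75°). Pushing on to 56° for the third.

>>> step_arm --moves '[[[-1.5,0.8,0],[0,0,0.032],0],[[-3.3,1.5,0],[0,0,0.085],0],[[-5.2,2.1,0],[0,0,0.137],0],[[-7.1,2.7,0],[0,0,0.189],0],[[-9.0,3.1,0],[0,0,0.242],0],[[-10.9,3.4,0],[0,0,0.294],0],[[-12.9,3.7,0],[0,0,0.346],0],[[-14.9,3.8,0],[0,0,0.399],0]]'

```text
clock: 5.07
tcp_pos: [0.5144, 0.1173, 0.0638]
orientation: [-0.001, 0.267, 0.964, 0.0]
wrist_force: [-0.7, 0.9, 0.6]
finger_gap: -0.0002
grip_force: 0.4
```

```bash
python3 look.py 56 pics/w3.png
```

```text
wrist none
t 5.12 tcp [0.5151 0.1171 0.0639] F [0.41 0.1  0.32]
[[-1.5, 0.6, -0.1], [0.001, -0.0, 0.05], 0]
[[-3.3, 1.3, -0.1], [0.001, -0.0, 0.102], 0]
[[-5.2, 1.9, -0.1], [0.001, -0.0, 0.154], 0]
[[-7.1, 2.4, -0.1], [0.001, -0.0, 0.207], 0]
[[-9.0, 2.8, -0.1], [0.001, -0.0, 0.259], 0]
[[-11.0, 3.1, -0.1], [0.001, -0.0, 0.311], 0]
[[-12.9, 3.3, -0.1], [0.001, -0.0, 0.364], 0]
[[-14.9, 3.4, -0.1], [0.001, -0.0, 0.416], 0]
[[-16.9, 3.4, -0.1], [0.001, -0.0, 0.469], 0]
```

View pics/w3.png

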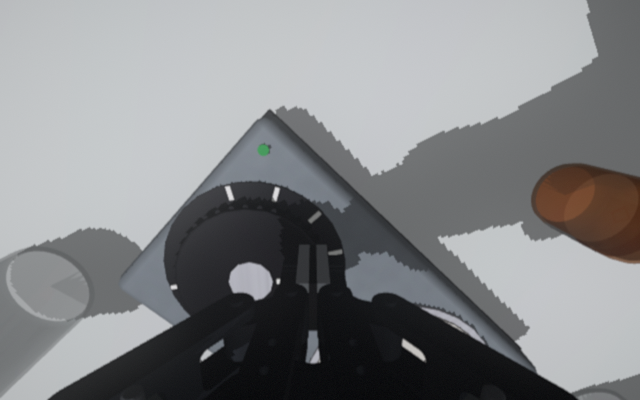

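The hub sits at the same place relative to the fingers (249,283), so tracking is good, and the dial is at click 3 or just short of it. Moving on to 38° and watching for the 4th-click resistance.

>>> step_arm --moves '[[[-1.5,0.6,0],[0,0,0.05],0],[[-3.3,1.3,0],[0,0,0.102],0],[[-5.2,1.9,0],[0,0,0.154],0],[[-7.1,2.4,0],[0,0,0.207],0],[[-9.0,2.8,0],[0,0,0.259],0],[[-11.0,3.1,0],[0,0,0.311],0],[[-11.0,3.1,0],[0,0,0.311],0],[[-11.0,3.1,0],[0,0,0.311],0]]'

```text
clock: 5.78
tcp_pos: [0.5257, 0.1141, 0.0638]
orientation: [-0.0, 0.412, 0.911, 0.0]
wrist_force: [-0.5, 0.4, 0.7]
finger_gap: 0.0001
grip_force: 0.6
```

```bash
python3 -c "
from h import *
rows([target(39-2*i,0,.064) for i in range(9)])"
```

```text
t 5.78 tcp [0.5257 0.1141 0.0638] F [-0.49  0.41  0.71]
[[-1.5, 0.9, -0.2], [0.0, -0.001, 0.041], 0]
[[-2.7, 1.4, -0.2], [0.0, -0.001, 0.076], 0]
[[-4.0, 1.8, -0.2], [0.0, -0.001, 0.111], 0]
[[-5.2, 2.2, -0.2], [0.0, -0.001, 0.146], 0]
[[-6.5, 2.6, -0.2], [0.0, -0.001, 0.181], 0]
[[-7.7, 2.9, -0.2], [0.0, -0.001, 0.216], 0]
[[-9.0, 3.1, -0.2], [0.0, -0.001, 0.251], 0]
[[-10.3, 3.4, -0.2], [0.0, -0.001, 0.286], 0]
[[-11.6, 3.5, -0.2], [0.0, -0.001, 0.321], 0]
```

>>> step_arm --moves '[[[-1.5,0.9,0],[0,0,0.041],0],[[-2.7,1.4,0],[0,0,0.076],0],[[-4,1.8,0],[0,0,0.111],0],[[-5.2,2.2,0],[0,0,0.146],0],[[-5.9,2.4,0],[0,0,0.163],0],[[-6.5,2.6,0],[0,0,0.181],0],[[-7.1,2.8,0],[0,0,0.198],0],[[-7.1,2.8,0],[0,0,0.198],0]]'

```text
clock: 6.45
tcp_pos: [0.5328, 0.1103, 0.0638]
orientation: [0.0, 0.501, 0.865, 0.0]
wrist_force: [-0.3, 0.2, 0.3]
finger_gap: 0.0002
grip_force: 0.2
```

```bash
python3 -c "
from h import *
rows([target(30-2*i,0,.064) for i in range(5)])"
```

```text
t 6.45 tcp [0.5328 0.1103 0.0638] F [-0.35  0.15  0.34]
[[0.4, -0.2, -0.2], [0.0, 0.0, -0.003], 0]
[[-0.8, 0.3, -0.2], [0.0, 0.0, 0.032], 0]
[[-2.0, 0.8, -0.2], [0.0, 0.0, 0.067], 0]
[[-3.2, 1.3, -0.2], [0.0, 0.0, 0.102], 0]
[[-4.5, 1.7, -0.2], [0.0, 0.0, 0.137], 0]
```

>>> step_arm --moves '[[[-0.8,0.3,0],[0,0,0.032],0],[[-2,0.8,0],[0,0,0.067],0],[[-3.2,1.3,0],[0,0,0.102],0],[[-3.2,1.3,0],[0,0,0.102],0],[[-3.2,1.3,0],[0,0,0.102],0]]'

```text
clock: 6.87
tcp_pos: [0.5357, 0.1082, 0.0639]
orientation: [0.0, 0.544, 0.839, 0.0]
wrist_force: [-0.5, -0.5, -0.4]
finger_gap: -0.0002
grip_force: 0.0
```

>>> step_arm --moves '[[[4,0,0],[0,0,0],0],[[10,0,0],[0,0,0],0],[[10,0,-20],[0,0,0],0],[[10,0,-50],[0,0,0],0],[[10,0,-85],[0,0,0],0],[[10,0,-120],[0,0,0],0],[[10,0,-140],[0,0,0],0],[[10,0,-140],[0,0,0],0]]'

```text
clock: 7.53
tcp_pos: [0.534, 0.1183, 0.2094]
orientation: [0.004, 0.544, 0.839, 0.003]
wrist_force: [0.2, 0.5, -0.1]
finger_gap: 0.0
grip_force: 0.0
```

```bash
python3 look.py 15 pics/w4.png
python3 - <<'E'
from h import *
im=imaging.read_camera("scene");cv2.imwrite("pics/s4.png",im[:,:,::-1])
E
```

```text
wrist 117 lug deg 11.0 r 0.0268
t 7.58 tcp [0.5329 0.1181 0.2067] F [ 0.64 -0.74 -0.7 ]
[[-15.5, -0.4, 142.8], [0.006, 0.001, 0.158], 0]
[[-17.4, 0.1, 142.8], [0.006, 0.001, 0.21], 0]
[[-19.3, 0.5, 142.8], [0.006, 0.001, 0.263], 0]
[[-21.2, 0.8, 142.8], [0.006, 0.001, 0.315], 0]
[[-23.2, 1.0, 142.8], [0.006, 0.001, 0.367], 0]
[[-25.2, 1.1, 142.8], [0.006, 0.001, 0.42], 0]
[[-27.1, 1.1, 142.8], [0.006, 0.0, 0.472], 0]
[[-29.1, 1.0, 142.8], [0.006, 0.0, 0.525], 0]
[[-31.1, 0.8, 142.8], [0.006, 0.0, 0.577], 0]
```

View pics/w4.png

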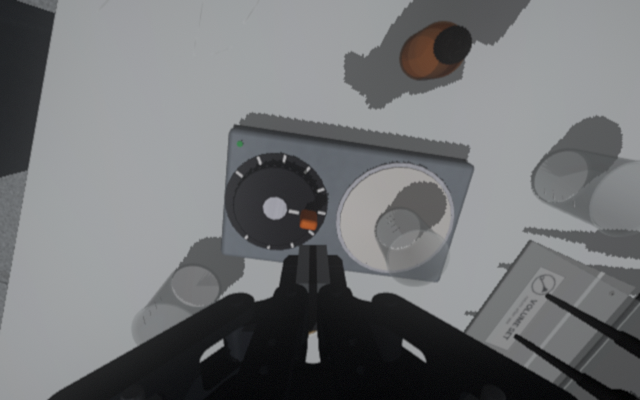

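The lug is at (309,220) and the hub at (274,208), so the lug now points toward the plate, as expected for click 4. Beaker (400,230) and bottle (435,50) are standing. I'll back off and confirm with the top camera.

>>> step_arm --moves '[[[40,0,-20],[0,0,0],0],[[80,0,-40],[0,0,0],0],[[120,0,-40],[0,0,0],0],[[150,0,-40],[0,0,0],0],[[180,0,-40],[0,0,0],0],[[200,0,-40],[0,0,0],0],[[200,0,-40],[0,0,0],0],[[200,0,-40],[0,0,0],0]]'

```text
clock: 8.3
tcp_pos: [0.4485, 0.3007, 0.242]
orientation: [-0.001, 0.543, 0.839, -0.001]
wrist_force: [-0.8, -0.3, 0.2]
finger_gap: -0.0003
grip_force: 0.0
```

```bash
sed -i 's/^for n,c in.*/for n,c in(("scene",(240,180,150,120)),("top",(280,160,100,130)),):/; s/u.mean()+x-6/u.mean()+x/' look.py; python3 look.py 15 pics/t5.png
```

```text
scene 20 lug deg 14.5 r 0.0324
top 24 lug deg 9.2 r 0.0348
t 8.4 tcp [0.4497 0.2995 0.2426] F [ 0.6  -0.62  0.35]
[[-215.2, 3.1, 178.7], [-0.002, 0.001, 0.157], 0]
[[-217.1, 3.6, 178.7], [-0.002, 0.001, 0.209], 0]
[[-219.1, 4.0, 178.7], [-0.002, 0.001, 0.262], 0]
[[-221.0, 4.3, 178.7], [-0.002, 0.001, 0.314], 0]
[[-223.0, 4.5, 178.7], [-0.002, 0.001, 0.366], 0]
[[-224.9, 4.6, 178.7], [-0.002, 0.001, 0.419], 0]
[[-226.9, 4.6, 178.7], [-0.002, 0.001, 0.471], 0]
[[-228.9, 4.5, 178.7], [-0.002, 0.001, 0.524], 0]
[[-230.8, 4.3, 178.7], [-0.002, 0.001, 0.576], 0]
```

View pics/t5.png

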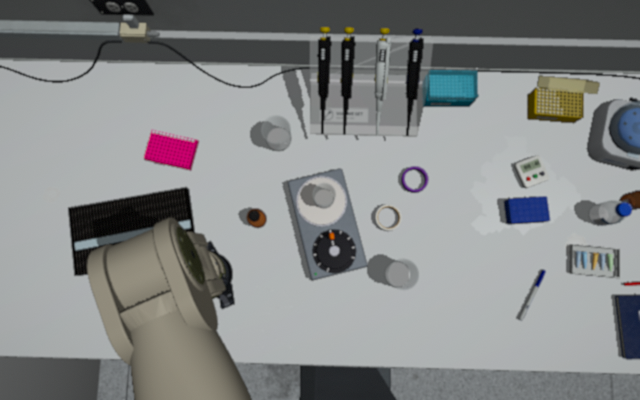

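The top view shows the lug at about (332,237), turned roughly 119–124° by the two cameras, which is the fourth click. The beaker, bottle and tape have not moved and the hand is clear. Handing in.

```bash
python3 -c "
from workcell import env
print(env.hand_in())"
```

```text
the job is handed in; nothing more can be done
None
```

I turned the dial up four clicks (the cameras measured about 119–124° clockwise), drew the hand clear with the beaker, bottle and tape roll where they stood, and handed the job in; no verdict came back.

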